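Shut and lock the parts drawers

ROBOT

A 6-joint arm with a two-finger parallel gripper is mounted at the origin on the work surface; the furniture and walls round the work are solid. World frame = base frame: x ahead of the robot, y to its left, z up, the work surface at z = 0. Lengths are in m, angles in rad, forces in N, time in s.
With the tool pointing down it reaches from about 0.225 to 0.725 m from the base axis. Payload 3.1 kg.
Tool frame: the origin (TCP) lies on the centre line of the jaws, within the pads' length; the fingertips stand 19 mm ahead of it and the grasp point (between the pads) is the TCP; z points along the fingers, y is the line along which they close (so a half turn about z gives the same grasp; the last joint's range is limited). The gripper opens to 85 mm and grips with 20 to 120 N. Pads are 22 mm wide; open, the fingers measure 114 mm over their backs; the gripper's body (76 mm by 85 mm) begins 54 mm behind the grasp point. The pads swing forward as they close: fully open they stand 13 mm farther back than shut.
Start: joints at [1.045, 0.048, 0.099, 1.622, 0, 1.443], TCP at [0.203, 0.484, 0.25] pointing down, gripper open.
Joint ranges: [-2.91, 2.91], [-0.99, 1.94], [-1.21, 1.42], [-2.12, 2.29], [-1.49, 1.47], [-3.14, 3.14]. Speed limits (rad/s): [2.79, 2.79, 3.14, 3.14, 3.14, 3.14].

INTERFACE

Orientations are given as [roll, pitch, yaw] about the fixed x, y, z axes, in that order (R = Rz(yaw) Ry(pitch) Rx(roll)).
In Python, from station import * gives the robot as it stands.
- The arm moves only by the tool send_rows, never from a script. Its argument "rows" is a list that holds one entry, the list of rows, each a list of 7 numbers: the opening, from 0 (shut) to 1 (fully open), then the shift along the world's x, y, z as a fraction of full scale, then the turn, a rotation vector about the world's x, y, z as a fraction of full scale. A call has 1 to 10 rows; each row shifts and turns the commanded pose from where the row before left it; what a row does not reach is not made up. Full scale, the value 1, is 50 mm for a shift and 90 degrees for a turn. A row lasts 1/8 s, in which the tool goes at most 62.5 mm and 10.7 degrees, less where a joint would pass 70% of its speed; a pose out of reach is approached as far as the arm can. A call with a number of a shift or a turn outside -1 to 1 is refused whole. A call with a gripper value outside its range is refused whole. The fingers move at their own pace and stop on an object; the grip force is fixed at half the most. Time passes only in rows, so rows that do not move let the fingers close. It gives the time, the measured TCP pose, the force, the opening and the grip force at its end, in the units of the state.
- get_state(): the state, without advancing time (a new reading comes with each control period).
- camera(name): name is "scene" or "top"; returns (picture, depth): 420x560x3 uint8, red, green, blue; 420x560 float32, m along the optical axis (not along the pixel's ray), 0 where there is no reading.
- calibration(name): a dict with "fx", "fy", "cx", "cy" (pixels), "k1" (the pictures are not rectified: a ray, as slopes to the right and down, at radius r is drawn at 1 + k1 r^2 times it, then the intrinsics apply), "T" (4x4, takes a point from camera to world coordinates). Camera axes: x right, y down, z forward; pixel columns grow to the right and rows downward; lengths in m; the calibration is good to about 2 mm. A picture is of the moment at which its call begins. calibration takes no time and is no camera call.
- close_job(): hands the job in; it is judged then, once.
Trained networks look in the newest picture that a camera, given by its name, has taken for a name from the list of things; names that differ only in an ending like _2 or _b are one class to them, and where a whole thing is asked for, a point or a joint stands for the part that bears it (a point fixed in the world has none). Each returns a list of dicts, best first, with "confidence" (0 to 1); they miss things now and then, are a little off and sometimes report something else, mostly with a low value. They report only what shows in the picture. A call takes as long as a camera call.
- boxes_of(query, camera): "centre" ([row, column] in pixels, amid what is visible of it).
- trace(query, camera): "pixels" (420x560 bool, what is visible of it) and "centre" ([row, column] in pixels, amid what is visible of it).
- place_of(query, camera): "centre" ([row, column] in pixels: a listed point, or the origin of a listed thing).
The state is a dict: "clock": time; "joint_positions": joint angles; "qd": joint speeds; "joint_efforts": joint torques, N m; "ee_pos": TCP position; "eef_rot": TCP orientation; "wrist_force": force on the tool from outside, world axes, zero at the start; "wrist_torque": the same for the moment, N m; "opening": finger opening in m; "grip_force": force on a finger pad.
Only numpy, scipy, OpenCV 4.12 (cv2) and the standard library are available. Lean on these libraries where they do the work, as an engineer would, in place of code of your own. Each camera call takes 0.05 s, during which the arm holds its last target. There are 200 camera calls.

TASK

Push both open drawers of the small grey parts unit fully home with your fingertips, without slamming them. Then push the tab on top of the unit sideways, towards the unit's right-hand end, until the lock bar is at the end of its travel. Nothing is to be picked up, and leave the loose things on and around the unit where they stand.

Things in the scene. Friction and masses are not known exactly. Their poses are not given: they have to be found in the camera images.
- unit: Grey sheet-steel parts unit screwed to the bench, 160 deep (x), 280 wide (y), 85 mm tall, two drawers side by side. Origin: centre of its underside, on the bench. Its +x points from front to back, +y to its left end as the robot sees it, z up; drawers open to its -x. 30 mm stiles at the left, middle and right frame the drawers; shut fronts are flush with its front at x = -80 mm.
- left_drawer_face (a point): Middle of the outer face of the left drawer's front, 47 mm above the bench; moves with the drawer. The front is an upright plate 93 wide, 66 tall, 8 mm thick, 8 to 74 mm above the bench, flat but for a pull lip (50 mm wide, standing out 9 mm) 11 to 16 mm above the bench. Shut, this point is at (-80, 62.5, 47) mm in the unit's frame.
- right_drawer_face (a point): Middle of the outer face of the right drawer's front, 47 mm above the bench; moves with the drawer. The front is an upright plate 93 wide, 66 tall, 8 mm thick, 8 to 74 mm above the bench, flat but for a pull lip (50 mm wide, standing out 9 mm) 11 to 16 mm above the bench. Shut, this point is at (-80, -62.5, 47) mm in the unit's frame.
- left_drawer (a joint): How far the left drawer (unit's +y) stands out, m: 0 fully home at a hard stop, 0.11 fully open. About 1.5 N of friction, stays where it is left, no catch or spring. Starts 0.045 to 0.095 out.
- right_drawer (a joint): The same for the right drawer (unit's -y).
- lock_bar (a joint): Travel of the flat aluminium lock bar on the unit's top front edge, m: 0 to 0.008 at the start (unlocked), 0.045 at its hard stop (locked); grows to the unit's -y (right). About 1.5 N of friction, stays where left. Two tongues, 24 mm wide, hang 22 mm down, 6 mm out before the unit's front: at the left and middle stile when unlocked, before the two drawers when locked.
- lock_tab (a point): Centre of the top of the upright tab on the lock bar, 115 mm above the bench; moves with the bar. At travel 0 it is at (-60, 105, 115) mm in the unit's frame. Tab: 24 mm along the unit's x, 12 mm along its y, 24 mm above the bar's upper face (91 mm above the bench). Two flat guides, 94 mm above the bench, hold the bar at the unit's y = 30 and -30 mm, right of the tab's path.
- bearing_post: Bystander, loose: black knurled bearing post, 36 mm across and 31 mm tall, standing loose on the rear right of the unit's top. Origin: centre of its underside.
- rubber_foot: Bystander, loose: black rubber foot, 40 mm across, 21 mm tall, standing on the bench between the unit and the robot. Origin: centre of its underside.
- wood_block: Bystander, loose: pine block 90 x 50 x 35 mm tall, lying on the bench to the right of the unit. Origin: centre of its underside.
- cup: Bystander, loose: china coffee cup with an ear, 116 x 90 x 68 mm tall, behind and right of the unit. Origin: centre of its underside.
- tape_roll: Bystander, loose: roll of black tape lying flat, 63 mm across, 19 mm tall, between the unit and the robot. Origin: centre of its underside.

How it is judged:
By the outcome, as a careful person would: the job done as asked, in the order asked, and still so for the second after the job is handed in, with the robot touching nothing.
It also fails if it takes over 48 s, if anything falls off the work surface, if the arm or the gripper's body presses on something with over 40 N, if the wrist force passes 120 N, or if a joint passes its speed limit or range.

## Working session

There is one attempt and no reset: what is moved stays moved. The work goes in short steps, Python scripts to look and compute and a tool call to move; the robot and the scene stay as the last step left them, time stands still between calls to the robot, and variables do not carry over. Pictures are saved under pics/ and viewed, at most 10 in all, crops included, and the job is handed in when it is done.

Besides the shell and the picture viewer there is one more tool, called after "Request:" by a JSON object that holds its "fn" and its "kwargs". send_rows: Moves the arm, as the interface text tells. Shift numbers are shares of 50 mm and turn numbers shares of 90 degrees, none past 1 either way. Its arguments: {"type":"object","properties":{"rows":{"type":"array"}},"required":["rows"]}

```bash
mkdir -p pics; cat > h.py <<'E'
from station import *
import numpy as np, cv2
def ray(c,px):
    x=(px[1]-c["cx"])/c["fx"]; y=(px[0]-c["cy"])/c["fy"]
    u,v=x,y
    for _ in range(20):
        f=1+c["k1"]*(u*u+v*v); u,v=x/f,y/f
    return np.array([u,v,1.])
def atz(cam,px,z):
    c=calibration(cam);T=np.array(c["T"]);d=T[:3,:3]@ray(c,px);o=T[:3,3]
    return o+d*(z-o[2])/d[2]
def atd(cam,px,depth):
    c=calibration(cam);T=np.array(c["T"]);r,k=int(round(px[0])),int(round(px[1]))
    w=depth[max(r-1,0):r+2,max(k-1,0):k+2];w=w[w>0]
    return T[:3,:3]@(ray(c,px)*np.median(w))+T[:3,3] if w.size else None
E
python3 - <<'E'
from h import *
np.set_printoptions(precision=4,suppress=True)
for cam in("scene","top"):
    p,d=camera(cam); cv2.imwrite(f"pics/{cam}0.png",p[...,::-1]); print(cam,calibration(cam)["T"])
    for q,z in(("unit",0),("left_drawer_face",.047),("right_drawer_face",.047),("lock_tab",.115),("bearing_post",.085),("rubber_foot",0),("tape_roll",0),("wood_block",0),("cup",0)):
        for r in place_of(q,cam)[:2]: print(q,round(r["confidence"],2),np.round(r["centre"]),atz(cam,r["centre"],z),"depth",atd(cam,r["centre"],d))
print(get_state())
E
```

```text
scene [[-0.5208 -0.3559  0.7759 -0.1564]
 [-0.8537  0.222  -0.4711  0.5038]
 [-0.0046 -0.9078 -0.4195  0.4906]
 [ 0.      0.      0.      1.    ]]
unit 0.89 [251. 229.] [0.6524 0.1652 0.    ] depth [0.6108 0.1826 0.0252]
unit 0.58 [245. 312.] [ 0.574  -0.0139  0.    ] depth [0.5169 0.0266 0.0383]
left_drawer_face 0.78 [268. 272.] [0.4686 0.1532 0.047 ] depth [0.4657 0.1549 0.0491]
left_drawer_face 0.62 [203. 324.] [ 0.6764 -0.1216  0.047 ] depth [ 0.7511 -0.1777  0.0073]
right_drawer_face 0.7 [248. 312.] [0.4937 0.0415 0.047 ] depth [0.5164 0.0254 0.0315]
lock_tab 0.8 [231. 213.] [0.5507 0.2368 0.115 ] depth [0.5528 0.236  0.1139]
lock_tab 0.38 [243. 314.] [0.4075 0.0991 0.115 ] depth [0.5181 0.0197 0.0413]
bearing_post 0.45 [202. 240.] [0.7187 0.0998 0.085 ] depth [0.703  0.1071 0.0923]
rubber_foot 0.83 [329. 284.] [0.3495 0.1991 0.    ] depth [0.3412 0.2041 0.008 ]
rubber_foot 0.18 [250. 228.] [0.6539 0.1658 0.    ] depth [0.608  0.1849 0.0278]
tape_roll 0.84 [350. 210.] [0.3673 0.3294 0.    ] depth [0.3672 0.3295 0.0001]
wood_block 0.98 [240. 399.] [ 0.4821 -0.2061  0.    ] depth 
[... 945 characters left out ...]
24 0.    ] depth [ 0.3605  0.3326 -0.0012]
wood_block 0.86 [243. 398.] [ 0.4755 -0.1921  0.    ] depth [ 0.4763 -0.1842  0.0341]
cup 0.86 [130. 388.] [ 0.7665 -0.1676  0.    ] depth [ 0.7594 -0.1613  0.0303]
{'clock': 1.0, 'joint_positions': array([ 1.0452,  0.048 ,  0.0993,  1.622 , -0.    ,  1.443 ]), 'qd': array([-0.0006, -0.0009,  0.0015,  0.0024, -0.0003, -0.0001]), 'joint_efforts': array([ -0.0007, -33.8658,  32.0166,   0.0012,  -0.0004,  -0.    ]), 'ee_pos': array([0.2034, 0.484 , 0.2503]), 'eef_rot': array([3.1416, 0.    , 2.7438]), 'wrist_force': array([ 0.3013,  0.3912, -0.4366]), 'wrist_torque': array([-0.0316,  0.038 ,  0.0295]), 'grip_force': 0.0, 'opening': 0.08549752946083836}
```

View pics/scene0.png

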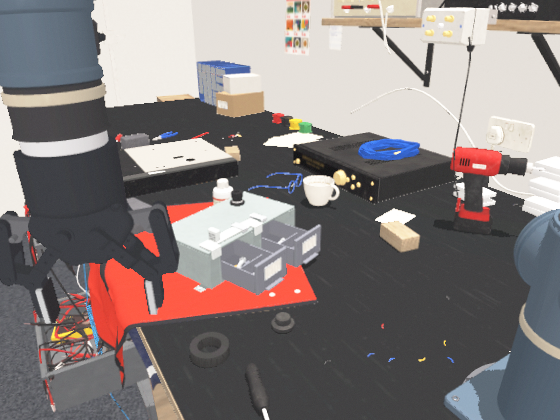

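View pics/top0.png

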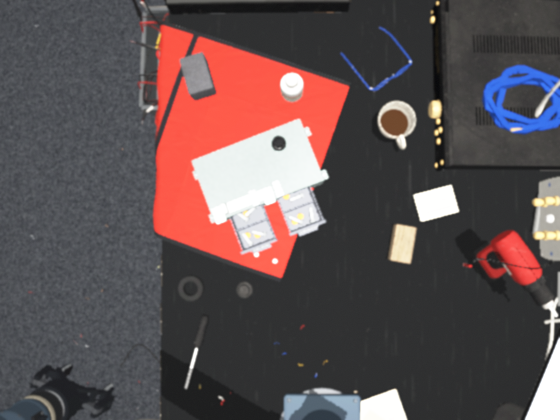

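The pictures show the unit yawed about 20°: its top spans about (193,160)–(327,178) in the top view, the tab is at about (208,224), and the open fronts are at about (250,256) and (230,309). The tape and the foot sit clear in front. Next I'll fit the unit's pose from depth.

```bash
python3 - <<'E'
from h import *
np.set_printoptions(precision=4,suppress=True)
cam="top";p,d=camera(cam);c=calibration(cam);T=np.array(c["T"])
P=np.full((420,560,3),np.nan)
for r in range(100,300):
    for k in range(150,380):
        if d[r,k]>0: P[r,k]=T[:3,:3]@(ray(c,(r,k))*d[r,k])+T[:3,3]
z=P[...,2]
m=((z>.078)&(z<.1)).astype(np.uint8)
n,l,s,_=cv2.connectedComponentsWithStats(m); i=1+np.argmax(s[1:,4])
pts=P[l==i]; print(s[i],"ztop",np.median(pts[:,2]))
R=cv2.minAreaRect(pts[:,:2].astype(np.float32));print(R); print(cv2.boxPoints(R))
b=trace("unit",cam); print([ (x["confidence"],x["pixels"].sum()) for x in b])
t=(z>.105)&(z<.125); 
n,l2,s2,ce=cv2.connectedComponentsWithStats(t.astype(np.uint8))
for j in range(1,n):
    if s2[j,4]>4: q=P[l2==j]; print("high",s2[j],q.mean(0),q.min(0),q.max(0))
np.save("P.npy",P)
E
```

```text
[ 192  119  132  105 7621] ztop 0.08424560190676234
((0.6475694179534912, 0.1615079790353775), (0.16728639602661133, 0.28082358837127686), 21.45400619506836)
[[0.5184 0.2616]
 [0.6211 0.0002]
 [0.7768 0.0614]
 [0.6741 0.3228]]
[(0.82, np.int64(10880))]
high [272 135  12  13 114] [0.7132 0.1106 0.1132] [0.6998 0.0982 0.1056] [0.7276 0.124  0.1191]
high [220 203   8  11  58] [0.5565 0.2349 0.1128] [0.5451 0.2268 0.1052] [0.5686 0.2437 0.1175]
```

```bash
python3 - <<'E'
from h import *
np.set_printoptions(precision=4,suppress=True)
P=np.load("P.npy").reshape(-1,3);P=P[~np.isnan(P[:,0])]
a=np.radians(21.45);R=np.array([[np.cos(a),-np.sin(a)],[np.sin(a),np.cos(a)]]);O=np.array([.651,.163])
U=(P[:,:2]-O)@R
for n,y in(("L",.0625),("R",-.0625)):
    m=(abs(U[:,1]-y)<.03)&(P[:,2]>.062)&(P[:,2]<.08)&(U[:,0]<-.1)
    print(n,m.sum(),np.percentile(U[m,0],[0,5,25,50,75,95]))
    for dx in(-.035,-.091): 
        pass
    for ux in(-.205,-.091): print(ux,O+R@[ux,y])
m=(U[:,0]<-.1)&(P[:,2]>.06)&(abs(U[:,1])<.15);print("y range",np.percentile(U[m,1],[0,2,98,100]))
print("tab start",O+R@[-.06,.135], "y dir",R[:,1])
E
```

```text
L 88 [-0.1766 -0.1757 -0.1741 -0.172  -0.1699 -0.1683]
-0.205 [0.4373 0.1462]
-0.091 [0.5434 0.1879]
R 87 [-0.1772 -0.1759 -0.1742 -0.1723 -0.1702 -0.1686]
-0.205 [0.4831 0.0299]
-0.091 [0.5892 0.0716]
y range [-0.1085 -0.1047  0.1044  0.1079]
tab start [0.5458 0.2667] y dir [-0.3657  0.9307]
```

Request:
{"fn": "send_rows", "kwargs": {"rows": [[[0,0.57,-0.85,0,0,0,0.1],[0,0.57,-0.85,0,0,0,0.1],[0,0.57,-0.85,0,0,0,0.1],[0,0.57,-0.85,0,0,0,0.1],[0,0.57,-0.85,0,0,0,0.09],[0,0.57,-0.85,0,0,0,0],[0,0.57,-0.85,0,0,0,0],[0,0.5,-0.8,0,0,0,0],[0,0,0,0,0,0,0]]]}}

```text
clock: 2.22
ee_pos: [0.4292, 0.144, 0.2501]
eef_rot: [-3.141, -0.0, -2.775]
wrist_force: [-0.5, 1.0, 0.4]
opening: -0.0001
grip_force: 0.0
```

Request:
{"fn": "send_rows", "kwargs": {"rows": [[[0,0,0,-0.9,0,0,0],[0,0,0,-0.9,0,0,0],[0,0,0,-0.9,0,0,0],[0,0,0,-0.78,0,0,0],[0,0.186,0.073,0,0,0,0],[0,0.186,0.073,0,0,0,0],[0,0.093,0.037,0,0,0,0],[0,0.093,0.037,0,0,0,0],[0,0.093,0.037,0,0,0,0]]]}}

```text
clock: 3.35
ee_pos: [0.4611, 0.1595, 0.0773]
eef_rot: [-3.141, 0.001, -2.77]
wrist_force: [-1.7, -0.9, 0.9]
opening: -0.0003
grip_force: 0.8
```

```bash
python3 - <<'E'
from h import *
p,d=camera("scene"); cv2.imwrite("pics/s1.png",cv2.resize(p[170:330,130:370,::-1],None,fx=3,fy=3))
print(get_state()["wrist_force"])
E
```

```text
[ 1.64008298 -0.69162213  0.20266539]
```

View pics/s1.png

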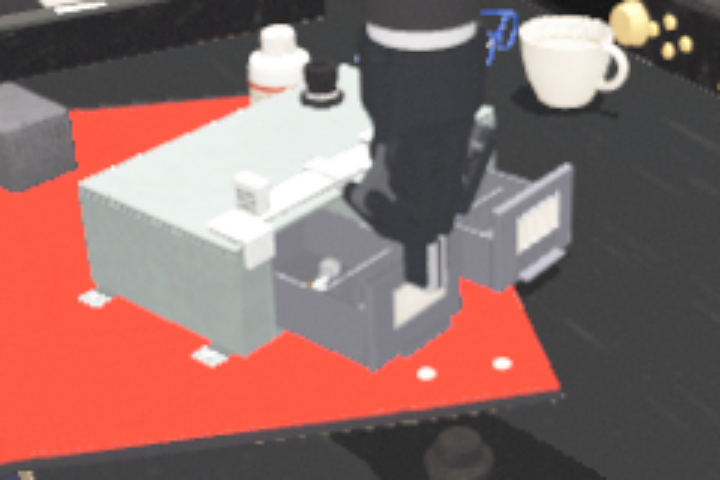

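The finger tip is against the left front, at about (425,270) in the crop and near its middle. I'll push it in, slowing towards the end.

Request:
{"fn": "send_rows", "kwargs": {"rows": [[[0,0.14,0.055,0,0,0,0],[0,0.168,0.066,0,0,0,0],[0,0.168,0.066,0,0,0,0],[0,0.168,0.066,0,0,0,0],[0,0.168,0.066,0,0,0,0],[0,0.168,0.066,0,0,0,0],[0,0.168,0.066,0,0,0,0],[0,0.112,0.044,0,0,0,0],[0,0.074,0.029,0,0,0,0],[0,0.056,0.022,0,0,0,0]]]}}

```text
clock: 4.65
ee_pos: [0.53, 0.1867, 0.0762]
eef_rot: [3.141, -0.0, -2.77]
wrist_force: [-1.9, -0.4, 0.6]
opening: 0.0002
grip_force: 0.8
```

Request:
{"fn": "send_rows", "kwargs": {"rows": [[[0,0.046,0.018,0,0,0,0],[0,0.046,0.018,0,0,0,0],[0,0.037,0.015,0,0,0,0],[0,0.037,0.015,0,0,0,0]]]}}

```text
clock: 5.15
ee_pos: [0.5382, 0.19, 0.0762]
eef_rot: [3.142, -0.0, -2.77]
wrist_force: [-1.3, -0.7, 0.7]
opening: 0.0002
grip_force: 0.8
```

Request:
{"fn": "send_rows", "kwargs": {"rows": [[[0,0.028,0.011,0,0,0,0],[0,0.028,0.011,0,0,0,0]]]}}

```text
clock: 5.4
ee_pos: [0.5411, 0.1911, 0.0763]
eef_rot: [-3.142, -0.0, -2.77]
wrist_force: [-1.6, -0.5, 0.2]
opening: 0.0002
grip_force: 0.8
```

```bash
python3 - <<'E'
from h import *
p,d=camera("scene"); cv2.imwrite("pics/s2.png",cv2.resize(p[170:330,130:370,::-1],None,fx=3,fy=3))
print(get_state()["wrist_force"])
E
```

```text
[-2.09866998  0.16345935  0.24573801]
```

View pics/s2.png

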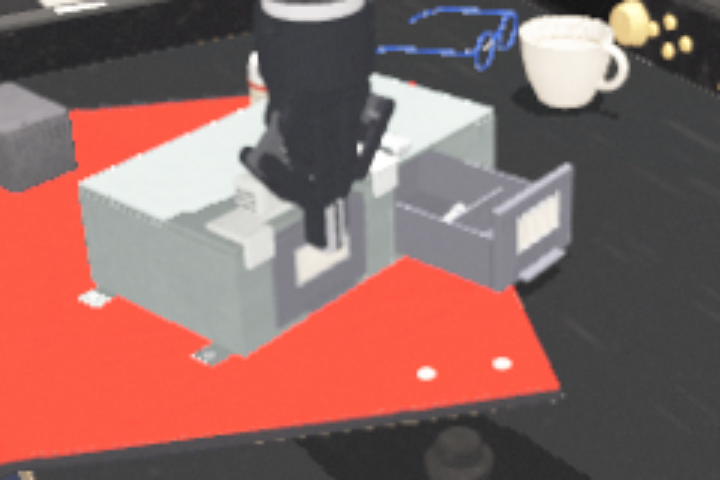

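The drawer is nearly flush, at about (320,260) in the crop. I'll creep forward until the force rises.

Request:
{"fn": "send_rows", "kwargs": {"rows": [[[0,0.028,0.011,0,0,0,0],[0,0.028,0.011,0,0,0,0]]]}}

```text
clock: 5.7
ee_pos: [0.5418, 0.1913, 0.0762]
eef_rot: [-3.141, -0.005, -2.77]
wrist_force: [-9.2, -3.1, 6.1]
opening: 0.0001
grip_force: 4.6
```

Request:
{"fn": "send_rows", "kwargs": {"rows": [[[0,0.028,0.011,0,0,0,0]]]}}

```text
clock: 5.82
ee_pos: [0.5419, 0.1914, 0.0762]
eef_rot: [-3.141, -0.008, -2.77]
wrist_force: [-11.6, -4.2, 7.5]
opening: 0.0
grip_force: 6.4
```

Request:
{"fn": "send_rows", "kwargs": {"rows": [[[0,0.02,0.008,0,0,0,0]]]}}

```text
clock: 5.95
ee_pos: [0.5419, 0.1914, 0.0762]
eef_rot: [-3.141, -0.01, -2.77]
wrist_force: [-13.2, -5.6, 9.2]
opening: 0.0003
grip_force: 7.4
```

Request:
{"fn": "send_rows", "kwargs": {"rows": [[[0,-0.2,-0.078,0,0,0,0],[0,-0.7,-0.27,0,0,0,0],[0,-0.8,-0.32,0,0,0,0],[0,-0.73,-0.29,0,0,0,0],[0,0.31,-0.8,0,0,0,0],[0,0.31,-0.8,0,0,0,0],[0,0.31,-0.76,0,0,0,0],[0,0,0,0,0,0,0]]]}}

```text
clock: 6.95
ee_pos: [0.4733, 0.0249, 0.077]
eef_rot: [-3.139, 0.003, -2.774]
wrist_force: [-0.2, 0.4, -0.1]
opening: 0.0002
grip_force: 0.0
```

Request:
{"fn": "send_rows", "kwargs": {"rows": [[[0,0.186,0.073,0,0,0,0],[0,0.149,0.058,0,0,0,0],[0,0.093,0.037,0,0,0,0],[0,0.093,0.037,0,0,0,0],[0,0.093,0.037,0,0,0,0],[0,0.168,0.066,0,0,0,0],[0,0.168,0.066,0,0,0,0],[0,0.168,0.066,0,0,0,0],[0,0.168,0.066,0,0,0,0],[0,0.168,0.066,0,0,0,0]]]}}

```text
clock: 8.2
ee_pos: [0.5443, 0.0561, 0.076]
eef_rot: [3.141, -0.0, -2.77]
wrist_force: [-1.8, 1.1, -0.3]
opening: -0.0002
grip_force: 0.9
```

Request:
{"fn": "send_rows", "kwargs": {"rows": [[[0,0.168,0.066,0,0,0,0],[0,0.112,0.044,0,0,0,0],[0,0.074,0.029,0,0,0,0],[0,0.046,0.018,0,0,0,0],[0,0.046,0.018,0,0,0,0]]]}}

```text
clock: 8.82
ee_pos: [0.5662, 0.0644, 0.0762]
eef_rot: [-3.141, -0.0, -2.77]
wrist_force: [-1.9, 0.9, -0.8]
opening: 0.0002
grip_force: 0.8
```

Request:
{"fn": "send_rows", "kwargs": {"rows": [[[0,0.074,0.029,0,0,0,0],[0,0.074,0.029,0,0,0,0],[0,0.074,0.029,0,0,0,0],[0,0.046,0.018,0,0,0,0],[0,0.037,0.015,0,0,0,0],[0,0.037,0.015,0,0,0,0],[0,0.028,0.011,0,0,0,0]]]}}

```text
clock: 9.7
ee_pos: [0.5849, 0.0718, 0.0763]
eef_rot: [-3.141, 0.0, -2.77]
wrist_force: [-1.2, 0.1, -1.3]
opening: 0.0003
grip_force: 0.8
```

Request:
{"fn": "send_rows", "kwargs": {"rows": [[[0,0.028,0.011,0,0,0,0],[0,0.028,0.011,0,0,0,0]]]}}

```text
clock: 9.95
ee_pos: [0.5876, 0.0729, 0.0763]
eef_rot: [-3.141, -0.0, -2.77]
wrist_force: [-0.9, -0.9, -1.8]
opening: 0.0001
grip_force: 0.8
```

Request:
{"fn": "send_rows", "kwargs": {"rows": [[[0,0.028,0.011,0,0,0,0],[0,0.028,0.011,0,0,0,0]]]}}

```text
clock: 10.2
ee_pos: [0.5884, 0.0732, 0.0764]
eef_rot: [-3.141, -0.005, -2.77]
wrist_force: [-8.7, -3.6, 4.0]
opening: 0.0002
grip_force: 4.7
```

Request:
{"fn": "send_rows", "kwargs": {"rows": [[[0,0.028,0.011,0,0,0,0],[0,-0.2,-0.078,0,0,0,0],[0,-0.5,-0.2,0,0,0,0],[0,0,0,0.9,0,0,0],[0,0,0,0.9,0,0,0],[0,0,0,0.9,0,0,0]]]}}

```text
clock: 10.95
ee_pos: [0.5574, 0.061, 0.2133]
eef_rot: [-3.141, 0.004, -2.77]
wrist_force: [0.8, 0.3, -0.0]
opening: 0.0
grip_force: 0.0
```

Request:
{"fn": "send_rows", "kwargs": {"rows": [[[0,-0.06,0.85,0,0,0,0],[0,-0.06,0.85,0,0,0,0],[0,-0.06,0.85,0,0,0,0],[0,-0.06,0.85,0,0,0,0],[0,-0.05,0.84,0,0,0,0],[0,0,0,-0.7,0,0,0],[0,0,0,-0.7,0,0,0],[0,0,0,-0.5,0,0,0],[0,0,0,0,0,0,0]]]}}

```text
clock: 12.08
ee_pos: [0.5409, 0.2725, 0.114]
eef_rot: [3.141, -0.003, -2.769]
wrist_force: [-0.1, 0.5, -0.2]
opening: 0.0
grip_force: 0.0
```

```bash
python3 - <<'E'
from h import *
p,d=camera("scene"); cv2.imwrite("pics/s3.png",cv2.resize(p[170:330,130:370,::-1],None,fx=3,fy=3))
for r in place_of("lock_tab","scene")[:2]: print(r["confidence"],r["centre"],atz("scene",r["centre"],.115))
print(get_state()["ee_pos"])
E
```

```text
0.63 [226.5, 212.0] [0.5688915  0.23209363 0.115     ]
[0.54291548 0.27310102 0.11749345]
```

View pics/s3.png

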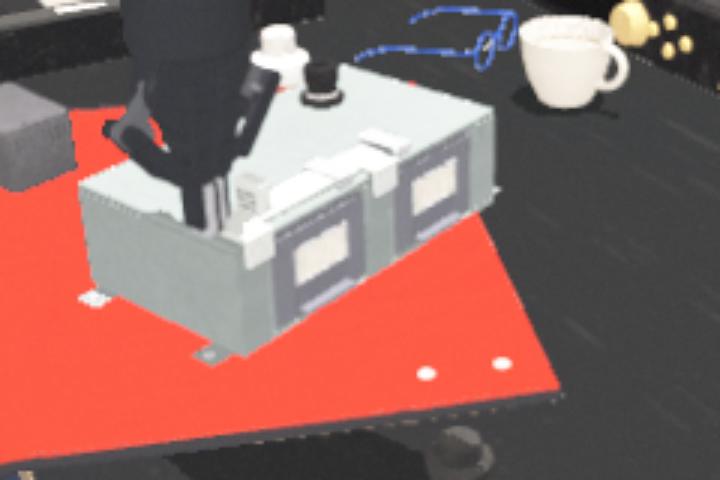

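Both fronts are flush and the tab stands just to the right of the fingers, at about (250,195) in the crop. Next I'll push the tab.

Request:
{"fn": "send_rows", "kwargs": {"rows": [[[0,0.037,-0.093,0,0,0,0],[0,0.037,-0.093,0,0,0,0],[0,0.037,-0.093,0,0,0,0],[0,0.037,-0.093,0,0,0,0],[0,0.037,-0.093,0,0,0,0],[0,0.037,-0.093,0,0,0,0],[0,0.037,-0.093,0,0,0,0]]]}}

```text
clock: 13.05
ee_pos: [0.5553, 0.2401, 0.1165]
eef_rot: [3.141, 0.0, -2.769]
wrist_force: [-1.1, 2.0, 1.9]
opening: 0.0001
grip_force: 0.8
```

Request:
{"fn": "send_rows", "kwargs": {"rows": [[[0,0.037,-0.093,0,0,0,0],[0,0.037,-0.093,0,0,0,0]]]}}

```text
clock: 13.3
ee_pos: [0.559, 0.2306, 0.1164]
eef_rot: [3.142, 0.0, -2.77]
wrist_force: [-1.4, 2.3, 1.8]
opening: 0.0
grip_force: 0.8
```

Request:
{"fn": "send_rows", "kwargs": {"rows": [[[0,0.029,-0.074,0,0,0,0],[0,0.029,-0.074,0,0,0,0],[0,0.015,-0.037,0,0,0,0],[0,0.015,-0.037,0,0,0,0]]]}}

```text
clock: 13.8
ee_pos: [0.5633, 0.2196, 0.1163]
eef_rot: [3.142, -0.0, -2.77]
wrist_force: [-0.3, 2.2, 1.6]
opening: -0.0
grip_force: 0.8
```

Request:
{"fn": "send_rows", "kwargs": {"rows": [[[0,0.015,-0.037,0,0,0,0],[0,0.011,-0.028,0,0,0,0]]]}}

```text
clock: 14.05
ee_pos: [0.5646, 0.2164, 0.1163]
eef_rot: [-3.142, -0.0, -2.77]
wrist_force: [-0.2, 1.3, 0.9]
opening: -0.0002
grip_force: 0.8
```

Request:
{"fn": "send_rows", "kwargs": {"rows": [[[0,0.011,-0.028,0,0,0,0],[0,0.011,-0.028,0,0,0,0]]]}}

```text
clock: 14.3
ee_pos: [0.5657, 0.2136, 0.1163]
eef_rot: [-3.142, -0.0, -2.77]
wrist_force: [-0.8, 0.6, 1.4]
opening: -0.0
grip_force: 0.8
```

Request:
{"fn": "send_rows", "kwargs": {"rows": [[[0,0.011,-0.028,0,0,0,0],[0,0.011,-0.028,0,0,0,0]]]}}

```text
clock: 14.55
ee_pos: [0.566, 0.2128, 0.1164]
eef_rot: [3.137, 0.0, -2.769]
wrist_force: [-3.6, 8.7, 2.6]
opening: 0.0002
grip_force: 4.2
```

Request:
{"fn": "send_rows", "kwargs": {"rows": [[[0,0.011,-0.028,0,0,0,0],[0,0.011,-0.028,0,0,0,0]]]}}

```text
clock: 14.8
ee_pos: [0.566, 0.2126, 0.1165]
eef_rot: [3.131, 0.0, -2.767]
wrist_force: [-4.4, 11.9, 2.7]
opening: 0.0002
grip_force: 7.1
```

Request:
{"fn": "send_rows", "kwargs": {"rows": [[[0,0.011,-0.028,0,0,0,0],[0,0.011,-0.028,0,0,0,0]]]}}

```text
clock: 15.05
ee_pos: [0.5661, 0.2123, 0.1165]
eef_rot: [3.125, 0.001, -2.765]
wrist_force: [-7.5, 19.3, 4.1]
opening: -0.0001
grip_force: 10.0
```

The bar has stopped hard at the expected place. Backing off and checking.

Request:
{"fn": "send_rows", "kwargs": {"rows": [[[0,-0.1,0.25,0,0,0,0],[0,-0.2,0.5,0,0,0,0],[0,0,0,0.8,0,0,0],[0,0,0,0.8,0,0,0],[0,-0.5,0.7,0.3,0,0,0],[0,-0.5,0.7,0,0,0,0],[0,-0.5,0.7,0,0,0,0],[0,0,0,0,0,0,0]]]}}

```text
clock: 16.05
ee_pos: [0.4777, 0.3492, 0.2111]
eef_rot: [-3.14, -0.0, -2.766]
wrist_force: [0.1, -0.9, 0.4]
opening: -0.0
grip_force: 0.0
```

```bash
python3 - <<'E'
from h import *
p,d=camera("scene"); cv2.imwrite("pics/s4.png",cv2.resize(p[170:360,130:430,::-1],None,fx=2.6,fy=2.6))
O=np.array([.651,.163]);a=np.radians(21.45);R=np.array([[np.cos(a),-np.sin(a)],[np.sin(a),np.cos(a)]])
camera("top")
for q,z in(("lock_tab",.115),("left_drawer_face",.047),("right_drawer_face",.047)):
  for cam in("scene","top"):
    for r in place_of(q,cam)[:1]: print(q,cam,r["confidence"],(atz(cam,r["centre"],z)[:2]-O)@R)
print(get_state()["wrist_force"])
E
```

```text
lock_tab scene 0.94 [-0.0586552   0.05324839]
lock_tab top 0.79 [-0.07148967  0.05091413]
left_drawer_face scene 0.82 [-0.07304413  0.05520851]
right_drawer_face scene 0.44 [-0.08376981 -0.26846625]
right_drawer_face top 0.56 [-0.08416413 -0.06637181]
[0.76777576 0.60475467 0.11878555]
```

View pics/s4.png

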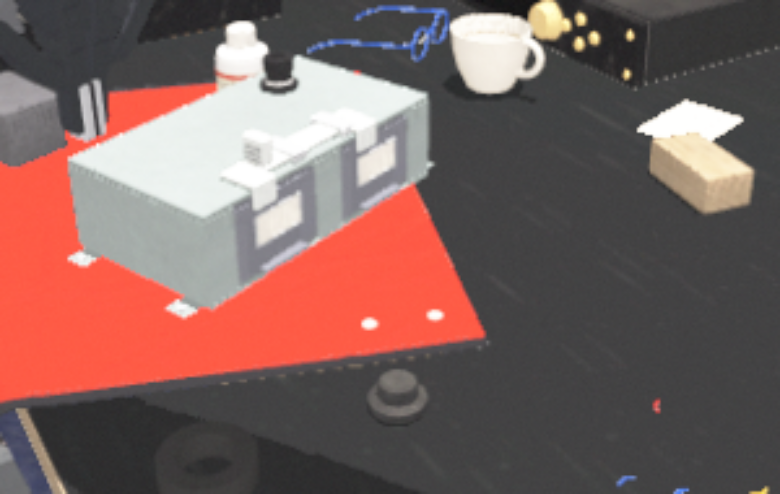

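Both drawers are shut, and the tongues now hang in front of them at about (262,190) and (360,135) in the crop. The tab is at the end of its travel, the loose things are where they were, and the arm is clear.

```bash
python3 -c "from station import *; print(close_job())"
```

```text
the job is handed in; nothing more can be done
None
```

I pushed both drawers slowly onto their stops and slid the lock bar to its hard stop. The loose things stayed where they were, and I handed the job in at about 16 s with the arm clear.

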